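# Stand up the earpiece light-check panel

### The job

The light-check panel is lying back on its stand. First flip the kickstand at its side up over the top and down to the front until it reaches its stop; then grip the panel by the bar along its top, bring it up until it stands upright, and keep holding it there: the kickstand only stops it falling forward, and without your hand it tips back. Finish while still gripping the bar, and do not disturb the bottle, the charging case or the foam block beside the stand.

Things in the scene. Friction and masses are not known exactly. Their poses are not given: they have to be found in the camera images.
- stand_base: Steel base plate, 130 x 250 x 6 mm, fixed to the bench, with two dark cheeks 56 mm high that carry the panel's hinge; a landing strip 200 x 50 x 6 mm for the kickstand's foot runs forward at its +y side. Origin: on the bench, below the middle of the hinge. x points away from the robot (give or take its yaw, up to 0.3 rad), y along the hinge to the robot's left, z up.
- panel_hinge (a point): Middle of the panel's hinge line, 45 mm above the bench; the hinge runs along the base's y axis.
- panel (a joint): Tilt of the panel. 0 = upright; positive = leaning back, towards +x of the base; negative = forward. It starts leaning back on its stop at 0.55 rad (range -0.7 to 0.55). The hinge is free: let go when upright, the panel falls back. With the kickstand fully down, its foot meets the landing strip when the panel is upright, within about 0.02 rad.
- panel_middle (a point): Middle of the panel, 100 mm from the hinge line: a white foam board with 16 grey-violet earpieces in an aluminium frame 200 mm wide, 196 mm high (from the hinge line) and 20 mm thick, with a grey driver box 110 x 100 mm behind it that stands out to 47 mm from the middle plane. 0.55 to 1 kg in all.
- grab_bar: Round steel bar along the panel's top, 16 mm in diameter, 150 mm long, on two posts (10 mm thick) 62 mm either side of its middle. Origin: its middle, 235 mm from the hinge line; y runs along the bar. 30 mm are open between the panel's top edge and the bar. It is a sleeve that turns freely about its own axis, so the gripper need not tilt with the panel.
- kickstand (a joint): Angle of the kickstand to the panel. 0 = folded, pointing up along the panel's side; grows as its foot swings up over the top towards the robot and down in front; 2.6 rad = fully down, at its stop. Starts at 0 to 0.25. The stiff pivot (0.06 N m) holds the leg near the top; once it leans some 35 degrees from vertical towards the robot it drops by its own weight to the stop.
- kickstand_pivot (a point): Centre of the kickstand's pivot, on an axle 155 mm to the +y side of the panel's middle and 100 mm from the hinge line, in line with the panel; the leg swings about the base's y axis. The gap between the leg and the panel's edge is 49 mm, crossed only by the 16 mm axle at the pivot.
- kickstand_foot (a point): Centre of the kickstand's black ball foot, 16 mm in diameter, 153 mm from the pivot. The leg from pivot to foot is a straight dark round rod, 12 mm in diameter and 150 g; it can turn between the finger pads when pinched along the base's y, best close to the foot so that the foot clears the gripper's palm.
- dropper_bottle: Small white loose bottle, 38 mm in diameter, 95 mm high, standing on the bench to the -y side of the stand. Origin: centre of its underside. To be left alone.
- charging_case: Loose white rounded case, 65 x 50 x 26 mm, lying on the bench to the -y side of the stand. Origin: centre of its underside. To be left alone.
- foam_block: Loose white foam block, 70 x 130 x 30 mm, about 44 mm high with its earpieces, on the bench to the +y side of the stand. Origin: centre of its underside. To be left alone.

How it is judged:
By the outcome, as a careful person would: the job done as asked, in the order asked, and still so for the second after the job is handed in, while the arm keeps its last pose, push and grip.
It also fails if it takes over 51 s, if anything falls off the work surface, if the arm or the gripper's body presses on something with over 40 N, if the wrist force passes 120 N, or if a joint passes its speed limit or range.

### The arm

A 7-joint arm with a two-finger parallel gripper is mounted at the origin on the work surface. World frame = base frame: x ahead of the robot, y to its left, z up, the work surface at z = 0. Lengths are in m, angles in degrees, forces in N, time in s.
With the tool pointing down it reaches from about 0.35 to 0.9 m from the base axis. Payload 19.9 kg.
Tool frame: the origin (TCP) lies at the very end of the fingers, on their centre line; the grasp point (between the pads) lies 19 mm behind it (r.grip_point_offset is the distance from the TCP to the grasp point, in m); z points along the fingers, y is the line along which they close (so a half turn about z gives the same grasp; the last joint's range is limited). The gripper opens to 94 mm and grips with 3 to 60 N. Pads are 16 mm wide; open, the fingers measure 119 mm over their backs; the gripper's body (75 mm by 177 mm) begins 78 mm behind the grasp point.
Start: joints at [63.054, 23.915, -0.59, 92.452, 0.269, 63.638, -3.037], TCP at [0.26, -0.568, 0.205] pointing down, gripper open.
Joint ranges: [-161.28, 161.28], [-22.2, 115.67], [-73.04, 71.86], [3.21, 147.25], [-68.34, 248.33], [10.77, 114.83], [-161.83, 161.83]. Speed limits (degrees/s): [108.29, 108.29, 136.94, 136.94, 172.46, 172.46, 172.46].

### API

Orientations are given as a 3x3 rotation matrix whose columns are the frame's x, y, z axes.
In Python, from station import r gives the robot as it stands.
- The arm moves only by the tool arm_command, never from a script. Its argument "plan" is one flat list of numbers, 7 for each row, row after row: the shift along the world's x, y, z as a fraction of full scale, then the turn, a rotation vector about the world's x, y, z as a fraction of full scale, then the closure, from -1 (fully open) to 1 (shut). A call has 1 to 8 rows; each row is the pose to reach, as a shift and turn from the pose commanded when the call began; what a row does not reach only later rows make up. Full scale, the value 1, is 600 mm for a shift and 90 degrees for a turn. A row lasts 1/10 s, in which the tool goes at most 50 mm and 8.59 degrees, less where a joint would pass 70% of its speed; a pose out of reach is approached as far as the arm can. A call with a number of a shift or a turn outside -1 to 1 is refused whole. A call with a gripper value outside its range is refused whole. The fingers move at their own pace and stop on an object; "squeeze" is the grip in N (left out, the last holds). Time passes only in rows, so rows that repeat a pose let the fingers close. It gives the time, the measured TCP pose, the force, the opening and the grip force at its end, in the units of the state.
- r.get_obs(): the state, without advancing time (a new reading comes with each control period).
- r.grab_frame(name): name is "scene" or "top" or "wrist"; returns (picture, depth): 420x560x3 uint8, blue, green, red; 420x560 float32, m along the optical axis (not along the pixel's ray), 0 where there is no reading.
- r.camera_info(name): a dict with "camera_matrix" (3x3 intrinsics, pixels), "rvec" (rotation vector, rad) and "tvec" (3), from world to camera coordinates, as OpenCV has them. Camera axes: x right, y down, z forward; pixel columns grow to the right and rows downward; lengths in m; the calibration is good to about 2 mm. A picture is of the moment at which its call begins: read the wrist's pose just before it. camera_info takes no time and is no camera call; for the wrist camera it gives the pose at the moment of the call.
- r.finish_job(): hands the job in; it is judged then, once.
The state is a dict: "t": time; "joint_pos": joint angles; "joint_vel": joint speeds; "effort": joint torques, N m; "tool_pos": TCP position; "eef_rot": TCP orientation; "wrist_force": force on the tool from outside, world axes, zero at the start; "ft_torque": the same for the moment, N m; "opening": finger opening in m; "finger_force": force on a finger pad.
Only numpy, scipy, OpenCV 4.12 (cv2) and the standard library are available. Lean on these libraries where they do the work, as an engineer would, in place of code of your own. Each camera call takes 0.05 s, during which the arm holds its last target. There are 200 camera calls.

## Working session

There is one attempt and no reset: what is moved stays moved. The work goes in short steps, Python scripts to look and compute and a tool call to move; the robot and the scene stay as the last step left them, time stands still between calls to the robot, and variables do not carry over. Pictures are saved under pics/ and viewed, at most 10 in all, crops included, and the job is handed in when it is done.

Besides the shell and the picture viewer there is one more tool, called after "Call:" in YAML: its name, and indented under it one key for each argument. arm_command: Moves the arm, as the interface text tells. Its arguments: {"type":"object","properties":{"plan":{"type":"array","items":{"type":"number","minimum":-1,"maximum":1}},"squeeze":{"type":"number"}},"required":["plan"]}

```bash
mkdir -p pics; ls
python3 - <<'E'
from station import r
import cv2,numpy as np
for n in("scene","top"):
    p,d=r.grab_frame(n); cv2.imwrite(f"pics/{n}0.png",p); np.save(f"pics/{n}0.npy",d)
    c=r.camera_info(n); R=cv2.Rodrigues(np.array(c["rvec"],float))[0]; print(n,c["camera_matrix"],-R.T@np.ravel(c["tvec"]),R[2])
o=r.get_obs();print(o["t"],o["tool_pos"],o["eef_rot"],o["opening"])
E
```

```text
pics
scene [[406.33995275   0.         283.04345798]
 [  0.         406.33995275 211.12473842]
 [  0.           0.           1.        ]] [1.0055486  0.03554704 0.9526099 ] [-0.51781381 -0.06565154 -0.85297053]
top [[479.25577684   0.         273.06011751]
 [  0.         479.25577684 217.04682655]
 [  0.           0.           1.        ]] [ 0.48128769 -0.02211694  1.27847045] [ 0.06038362  0.01375495 -0.99808047]
0.1 [ 0.25973314 -0.56813563  0.20489065] [[ 9.09491326e-01  4.15722603e-01 -4.96524980e-04]
 [ 4.15722895e-01 -9.09490838e-01  9.43999611e-04]
 [-5.91429452e-05 -1.06497626e-03 -9.99999431e-01]] 0.09395667336531345
```

View pics/scene0.png

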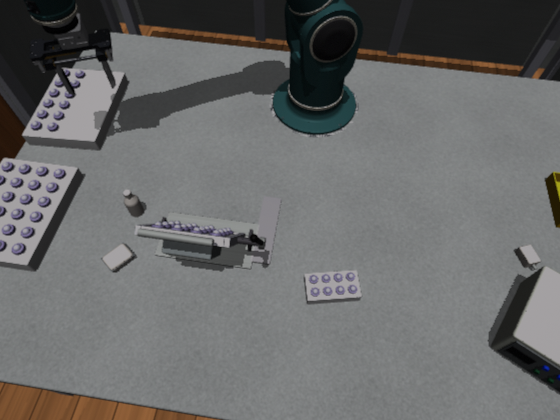

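View pics/top0.png

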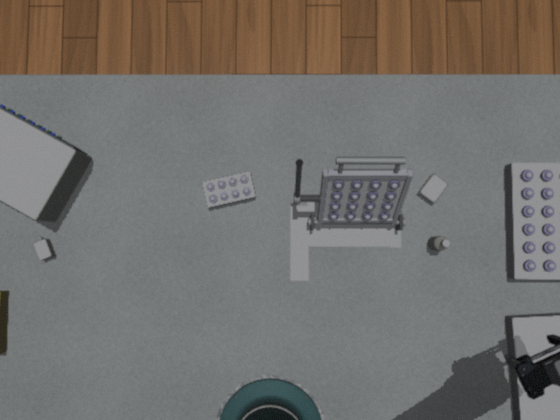

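The scene view shows the panel leaning back at about (200,240), with the foam block at (332,287). In the top view the leg runs from the foot (299,162) to the pivot (297,200), the bar spans (336..405,160), and the landing strip runs (290..308, 215..280). The bottle is at (438,243) and the case at (432,188).

```bash
cat > h.py <<'E'
import cv2,numpy as np
from station import r
def cam(n):
    c=r.camera_info(n); return np.array(c["camera_matrix"]),cv2.Rodrigues(np.array(c["rvec"],float))[0],np.ravel(c["tvec"])
def pts(n,d,uv):
    K,R,t=cam(n); uv=np.atleast_2d(uv).astype(int); z=d[uv[:,1],uv[:,0]]
    P=np.c_[uv,np.ones(len(uv))]@np.linalg.inv(K).T*z[:,None]; return (P-t)@R
def cloud(n,d):
    v,u=np.mgrid[:d.shape[0],:d.shape[1]]; return pts(n,d,np.c_[u.ravel(),v.ravel()]).reshape(*d.shape,3)
def proj(n,X):
    K,R,t=cam(n); q=(np.atleast_2d(X)@R.T+t)@K.T; return q[:,:2]/q[:,2:]
E
python3 - <<'E'
from h import *
np.set_printoptions(precision=4,suppress=True)
d=np.load("pics/top0.npy");C=cloud("top",d);p=cv2.imread("pics/top0.png")
# bar: rows 150-170, cols 334-408, z high
s=C[150:170,330:412].reshape(-1,3); b=s[s[:,2]>.23]; print("bar n",len(b),b.min(0),b.max(0),b.mean(0))
f=np.polyfit(b[:,1],b[:,0],1);print("bar yaw dx/dy",f)
# leg
s=C[155:200,290:306].reshape(-1,3); l=s[s[:,2]>.1]; print("leg",len(l))
for k in l[np.argsort(l[:,2])][::12]: print(k)
# strip: gray brightness edges
for row in (230,245,260,272): print(row,p[row,280:318].mean(1).astype(int))
for n,u in(("bottle",(436,243)),("case",(432,188)),("foam",(229,190))): print(n,pts("top",d,[u]))
cv2.imwrite("pics/c.png",cv2.resize(p[140:290,270:450],None,fx=4,fy=4))
E
```

```text
bar n 528 [ 0.4813 -0.2923  0.2302] [ 0.6725 -0.0221  1.2785] [ 0.6633 -0.2161  0.258 ]
bar yaw dx/dy [-0.1185  0.6377]
leg 250
[ 0.6003 -0.0567  0.1201]
[ 0.601  -0.0825  0.1374]
[ 0.5958 -0.0728  0.1415]
[ 0.5955 -0.0679  0.1443]
[ 0.5994 -0.0652  0.1523]
[ 0.61   -0.0578  0.163 ]
[ 0.6089 -0.0621  0.1727]
[ 0.6125 -0.0641  0.1816]
[ 0.616  -0.0637  0.1908]
[ 0.6216 -0.0656  0.2006]
[ 0.6247 -0.0651  0.2115]
[ 0.6304 -0.0671  0.2186]
[ 0.6358 -0.0578  0.228 ]
[ 0.6346 -0.062   0.2357]
[ 0.6401 -0.0682  0.2435]
[ 0.6433 -0.0635  0.2506]
[ 0.6504 -0.0588  0.2606]
[ 0.6508 -0.0669  0.2708]
[ 0.663  -0.0668  0.2746]
[ 0.6626 -0.0604  0.2763]
[ 0.6559 -0.0582  0.2781]
230 [123 124 124 125 125 123 125 122 118 125 135 145 145 146 145 142 144 145
 143 144 146 143 144 146 148 142 134 120 119 101  79  77  97 127 144 141
 133 120]
245 [122 120 124 123 124 123 122 122 121 125 137 141 145 148 146 144 144 145
 145 142 145 144 142 143 145 144 143 146 142 141 144 140 144 141 145 144
 143 144]
260 [118 120 118 117 120 118 122 119 122 125 137 144 145 147 147 144 145 145
 146 145 147 146 147 145 144 143 145 145 135 126 122 118 118 118 120 118
 120 120]
272 [117 120 121 118 122 119 121 121 122 123 137 142 145 144 146 146 145 146
 146 145 144 144 144 145 145 144 144 144 137 128 123 122 122 119 119 119
 120 119]
bottle [[ 0.4908 -0.4156  0.0658]]
case [[ 0.6348 -0.4206  0.0252]]
foam [[0.6278 0.1113 0.0272]]
```

View pics/c.png

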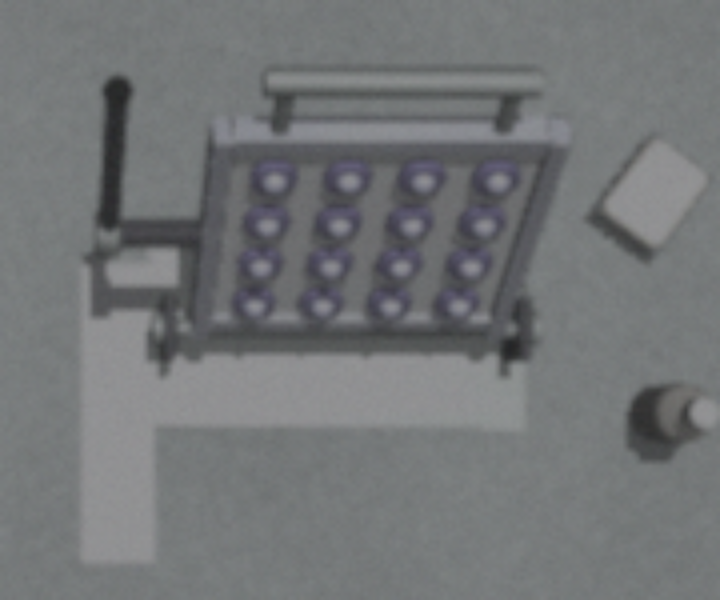

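The crop shows the leg from foot (117,88) to pivot (107,235), the bar (265..545,82), the strip's left edge at column 82 and front edge at row 563, and the base plate's front edge at row 428.

Run:
```python
from h import *
np.set_printoptions(precision=4,suppress=True)
d=np.load("pics/top0.npy");C=cloud("top",d)
def ray(n,uv,z):
    K,R,t=cam(n); c=-R.T@t; v=R.T@np.linalg.inv(K)@[uv[0],uv[1],1]; return c+v*(z-c[2])/v[2]
px=lambda u,v:(270+(u+.5)/4-.5,140+(v+.5)/4-.5)
for n,uv in dict(stripFL=(82,563),stripFR=(155,563),stripL2=(82,330),baseFR=(525,428),baseInner=(155,428)).items(): print(n,ray("top",px(*uv),.006))
s=C[150:170,330:412].reshape(-1,3); b=s[(s[:,2]>.23)&(s[:,2]<.3)]
print("bar top",b.mean(0),b.min(0),b.max(0),"slope",np.polyfit(b[:,1],b[:,0],1),np.polyfit(b[:,1],b[:,2],1))
for n,uv in dict(barL=(265,82),barR=(545,82)).items(): print(n,ray("top",px(*uv),.252))
print("foot",ray("top",px(117,88),.27))
# scene view for cross check
d=np.load("pics/scene0.npy");C=cloud("scene",d).reshape(-1,3)
s=C[(C[:,0]>.55)&(C[:,0]<.72)&(C[:,1]>-.35)&(C[:,1]<-.1)&(C[:,2]>.235)&(C[:,2]<.3)]
print("scene bar",len(s),s.mean(0),s.min(0),s.max(0),np.polyfit(s[:,1],s[:,0],1))
s=C[(C[:,0]>.5)&(C[:,0]<.72)&(C[:,1]>-.09)&(C[:,1]<-.03)&(C[:,2]>.15)&(C[:,2]<.3)]
for lo in np.arange(.15,.3,.02):
    q=s[(s[:,2]>=lo)&(s[:,2]<lo+.02)]
    if len(q):print("scene leg",len(q),q.mean(0))
```

```text
stripFL [ 0.3911 -0.0504  0.006 ]
stripFR [ 0.3914 -0.0985  0.006 ]
stripL2 [ 0.5449 -0.05    0.006 ]
baseFR [ 0.4813 -0.3425  0.006 ]
baseInner [ 0.4802 -0.0984  0.006 ]
bar top [ 0.6647 -0.2175  0.2503] [ 0.6513 -0.2923  0.2302] [ 0.6725 -0.1433  0.2575] slope [-0.0003  0.6646] [0.0003 0.2503]
barL [ 0.6669 -0.143   0.252 ]
barR [ 0.6673 -0.2934  0.252 ]
foot [ 0.6603 -0.0625  0.27  ]
scene bar 620 [ 0.6711 -0.2158  0.2508] [ 0.6605 -0.2914  0.2389] [ 0.6782 -0.1422  0.256 ] [-0.0028  0.6705]
scene leg 7 [ 0.6128 -0.0583  0.1593]
scene leg 8 [ 0.6219 -0.0584  0.1809]
scene leg 7 [ 0.6311 -0.0579  0.2009]
scene leg 7 [ 0.6388 -0.0582  0.2214]
scene leg 7 [ 0.6486 -0.0577  0.2397]
scene leg 7 [ 0.6629 -0.0595  0.2667]
scene leg 50 [ 0.6613 -0.0619  0.2754]
```

Call:
arm_command:
  plan: [0,0,0.26,0,0,0,1,0,0,0.26,0,0,0.1,1,0,0,0.26,0,0,0.2,1,0,0,0.26,0,0,0.3,1,0.06,0.07,0.26,0,0,0.4,1,0.12,0.14,0.26,0,0,0.5,1,0.18,0.21,0.26,0,0,0.6,1,0.24,0.28,0.26,0,0,0.7,1]
  squeeze: 20

```text
t: 0.9
tool_pos: [0.3908, -0.4148, 0.3613]
eef_rot: [[0.086, 0.996, -0.0], [0.996, -0.086, 0.0], [0.0, -0.0, -1.0]]
wrist_force: [1.4, -1.2, 0.3]
opening: 0.0335
finger_force: 0.0
```

Call:
arm_command:
  plan: [0.06,0.07,0,0,0,0.027,1,0.12,0.14,0,0,0,0.027,1,0.18,0.2,0,0,0,0.027,1,0.24,0.26,0,0,0,0.027,1,0.3,0.33,0,0,0,0.027,1,0.36,0.4,0,0,0,0.027,1,0.42,0.46,0,0,0,0.027,1,0.47,0.52,0,0,0,0.027,1]

```text
t: 1.7
tool_pos: [0.6594, -0.1188, 0.3611]
eef_rot: [[0.05, 0.999, -0.001], [0.999, -0.05, -0.0], [-0.0, -0.001, -1.0]]
wrist_force: [-0.6, -0.3, -0.2]
opening: 0.0001
finger_force: 0.0
```

Call:
arm_command:
  plan: [0.04,0.044,0,0,0,0,1,0.04,0.044,0,0,0,0,1,0.04,0.044,0,0,0,0,1,0.04,0.044,0,0,0,0,1]

```text
t: 2.1
tool_pos: [0.682, -0.0949, 0.3613]
eef_rot: [[0.051, 0.999, -0.0], [0.999, -0.051, -0.001], [-0.001, -0.0, -1.0]]
wrist_force: [-1.0, -1.0, -0.2]
opening: 0.0003
finger_force: 0.0
```

Run:
```python
from h import *
np.set_printoptions(precision=4,suppress=True)
p,d=r.grab_frame("scene"); cv2.imwrite("pics/s1.png",p[150:320,90:380].repeat(2,0).repeat(2,1))
o=r.get_obs();print(o["t"],o["tool_pos"],o["eef_rot"],o["opening"],o["joint_pos"])
```

```text
2.15 [ 0.6819 -0.0951  0.3615] [[ 0.0512  0.9987 -0.0001]
 [ 0.9987 -0.0512 -0.0006]
 [-0.0006 -0.0001 -1.    ]] 0.0005998436648307537 [ 21.5075  27.9323 -25.8511  68.7272  11.8524  85.8648  -5.4704]
```

View pics/s1.png

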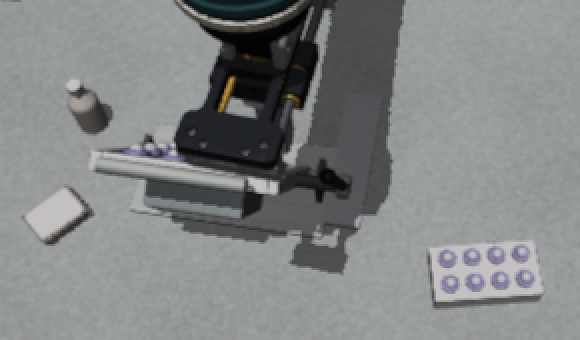

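The gripper hovers above the bar (body at about (230,140)). The leg's foot is at (330,178), clear of it, and nothing has been disturbed.

Call:
arm_command:
  plan: [0.04,0.04,0,0,0,0.033,1,0.057,0.056,0,0,0,0.033,1,0.057,0.056,0,0,0,0.033,1,0.057,0.056,0,0,0,0.033,1,0.057,0.056,-0.07,0,0,0.033,1,0.057,0.056,-0.14,0,0,0.033,1,0.057,0.056,-0.2,0,0,0.033,1,0.057,0.056,-0.207,0,0,0.033,1]

```text
t: 2.95
tool_pos: [0.7142, -0.062, 0.2333]
eef_rot: [[-0.0, 1.0, -0.006], [1.0, 0.0, -0.001], [-0.001, -0.006, -1.0]]
wrist_force: [-0.1, -0.4, -0.4]
opening: 0.0003
finger_force: 0.0
```

Call:
arm_command:
  plan: [-0.02,0,0,0,0,0,1,-0.04,0,0,0,0,0,1,-0.06,0,0,0,0,0,1,-0.08,0,0,0,0,0,1,-0.1,0,0,0,0,0,1,-0.12,0,0,0,0,0,1,-0.14,0,0,0,0,0,1,-0.16,0,0,0,0,0,1]

```text
t: 3.75
tool_pos: [0.6207, -0.0611, 0.2398]
eef_rot: [[-0.001, 1.0, 0.003], [1.0, 0.001, -0.001], [-0.001, 0.003, -1.0]]
wrist_force: [0.1, 0.1, 1.0]
opening: 0.0006
finger_force: 0.2
```

Call:
arm_command:
  plan: [-0.02,0,0,0,0,0,1,-0.04,0,0,0,0,0,1,-0.06,0,0,0,0,0,1,-0.08,0,0,0,0,0,1,-0.1,0,0,0,0,0,1,-0.12,0,0,0,0,0,1,-0.14,0,0,0,0,0,1,-0.16,0,0,0,0,0,1]

```text
t: 4.55
tool_pos: [0.5236, -0.0602, 0.2373]
eef_rot: [[-0.002, 1.0, -0.0], [1.0, 0.002, -0.0], [-0.0, -0.0, -1.0]]
wrist_force: [-0.1, -1.1, 1.5]
opening: 0.0003
finger_force: 0.0
```

Run:
```python
from h import *
np.set_printoptions(precision=4,suppress=True)
p,d=r.grab_frame("scene"); cv2.imwrite("pics/s2.png",p[150:320,90:380].repeat(2,0).repeat(2,1))
o=r.get_obs();print(o["t"],o["tool_pos"],o["wrist_force"])
```

```text
4.6 [ 0.5223 -0.0602  0.2374] [2.0838 0.5894 1.2956]
```

View pics/s2.png

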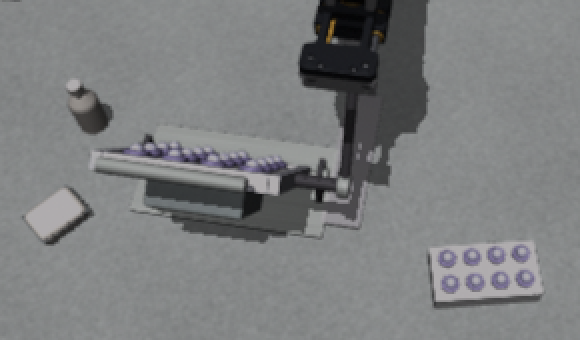

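The leg (345,180)→(348,90) now points forward, with the gripper in front of it. I'll push on a little, then lift, open and look.

Call:
arm_command:
  plan: [-0.02,0,0,0,0,0,1,-0.04,0,0,0,0,0,1,-0.06,0,0,0,0,0,1,-0.06,0,0.06,0,0,0,1,-0.06,0,0.12,0,0,0,-1,-0.06,0,0.18,0,0,0,-1,0,-0.05,0.18,0,0,0,-1,0.06,-0.1,0.18,0,0,0,-1]

```text
t: 5.4
tool_pos: [0.5612, -0.1208, 0.3473]
eef_rot: [[-0.003, 1.0, 0.003], [1.0, 0.003, -0.002], [-0.002, 0.003, -1.0]]
wrist_force: [0.1, -1.1, 0.4]
opening: 0.0286
finger_force: 0.0
```

Run:
```python
from h import *
np.set_printoptions(precision=4,suppress=True)
p,d=r.grab_frame("top"); cv2.imwrite("pics/t3.png",p[140:310,270:450].repeat(3,0).repeat(3,1)); np.save("pics/t3.npy",d)
C=cloud("top",d).reshape(-1,3)
s=C[(C[:,0]>.40)&(C[:,0]<.6)&(C[:,1]>-.08)&(C[:,1]<-.045)&(C[:,2]>.02)&(C[:,2]<.3)]
for lo in np.arange(.4,.6,.02):
    q=s[(s[:,0]>=lo)&(s[:,0]<lo+.02)]
    if len(q):print(len(q),q.mean(0),q[:,2].max())
s=C[(C[:,0]>.63)&(C[:,0]<.7)&(C[:,1]>-.3)&(C[:,1]<-.14)&(C[:,2]>.23)&(C[:,2]<.3)]
print("bar",len(s),s.mean(0),s.min(0),s.max(0))
o=r.get_obs();print(o["t"],o["tool_pos"],o["opening"])
```

```text
15 [ 0.4571 -0.0637  0.0653] 0.06905276032195783
42 [ 0.4699 -0.0635  0.0696] 0.07770302407926234
40 [ 0.4904 -0.0631  0.0799] 0.08849104544324696
37 [ 0.5096 -0.0632  0.0902] 0.09858757361352068
35 [ 0.53   -0.0641  0.1009] 0.10823513776968789
45 [ 0.5498 -0.0644  0.1113] 0.12114644659828323
40 [ 0.5697 -0.064   0.122 ] 0.1326889468880911
72 [ 0.5907 -0.0663  0.1378] 0.1473600817991418<stdin>:10: RuntimeWarning: Mean of empty slice.
  ret = um.true_divide(
Traceback (most recent call last):
ValueError: zero-size array to reduction operation minimum which has no identity
```

View pics/t3.png

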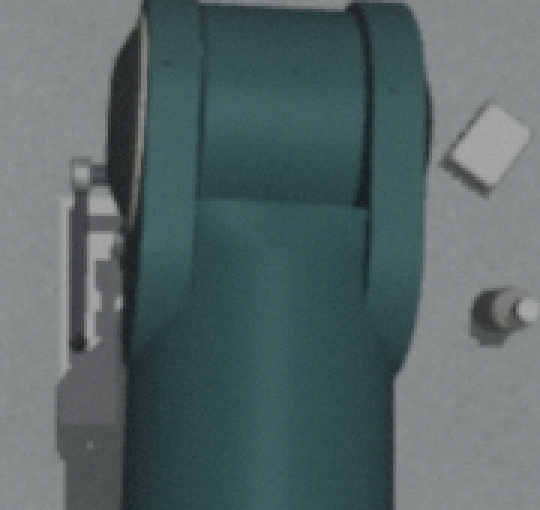

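The kickstand is at its stop: the leg runs from (80,180) to the foot at (78,343), and its height profile fits a foot at x≈0.461, z≈0.06 (2.6 rad). The bottle and case have not moved. Next I go over to the bar.

Call:
arm_command:
  plan: [0.06,-0.05,0,0,0,0,-1,0.12,-0.1,0,0,0,0,-1,0.17,-0.15,0,0,0,0,-1,0.18,-0.16,0,0,0,0,-1,0.18,-0.16,0,0,0,0,-1,0.18,-0.16,0,0,0,0,-1]

```text
t: 6.05
tool_pos: [0.668, -0.2151, 0.3455]
eef_rot: [[-0.003, 1.0, 0.0], [1.0, 0.003, 0.0], [0.0, 0.0, -1.0]]
wrist_force: [-0.1, 0.1, 0.5]
opening: 0.081
finger_force: 0.0
```

Run:
```python
from h import *
np.set_printoptions(precision=4,suppress=True)
o=r.get_obs();print(o["t"],o["tool_pos"],o["eef_rot"],o["opening"],o["joint_pos"])
```

```text
6.05 [ 0.668  -0.2151  0.3455] [[-0.0033  1.      0.    ]
 [ 1.      0.0033  0.0004]
 [ 0.0004  0.     -1.    ]] 0.08104511838184378 [ 30.2587  29.5923 -24.4115  68.0203  11.8032  84.749    7.8131]
```

Call:
arm_command:
  plan: [0,-0.004,-0.05,0,0,0,-1,0,-0.004,-0.1,0,0,0,-1,0,-0.004,-0.15,0,0,0,-1,0,-0.004,-0.18,0,0,0,-1,0,-0.004,-0.196,0,0,0,-1,0,-0.004,-0.196,0,0,0,-1,0,-0.004,-0.196,0,0,0,1,0,-0.004,-0.196,0,0,0,1]
  squeeze: 40

```text
t: 6.85
tool_pos: [0.669, -0.2185, 0.2292]
eef_rot: [[-0.002, 1.0, 0.002], [1.0, 0.002, -0.001], [-0.001, 0.002, -1.0]]
wrist_force: [-0.3, -0.5, 0.0]
opening: 0.0808
finger_force: 0.0
```

Call:
arm_command:
  plan: [0,0,0,0,0,0,1,0,0,0,0,0,0,1,0,0,0,0,0,0,1,0,0,0,0,0,0,1,0,0,0,0,0,0,1,0,0,0,0,0,0,1]

```text
t: 7.45
tool_pos: [0.6686, -0.2186, 0.2276]
eef_rot: [[-0.002, 1.0, -0.0], [1.0, 0.002, 0.0], [0.0, -0.0, -1.0]]
wrist_force: [-0.0, 0.0, 0.4]
opening: 0.0337
finger_force: 0.0
```

Call:
arm_command:
  plan: [0,0,0,0,0,0,1,0,0,0,0,0,0,1,0,0,0,0,0,0,1,0,0,0,0,0,0,1,0,0,0,0,0,0,1,0,0,0,0,0,0,1]

```text
t: 8.05
tool_pos: [0.6677, -0.2186, 0.2275]
eef_rot: [[-0.002, 1.0, -0.002], [1.0, 0.002, 0.0], [0.0, -0.002, -1.0]]
wrist_force: [-8.2, 1.6, 2.7]
opening: 0.015
finger_force: 40.0
```

Call:
arm_command:
  plan: [-0.012,0,0.007,0,0,0,1,-0.024,0,0.0135,0,0,0,1,-0.0365,0,0.0195,0,0,0,1,-0.049,0,0.025,0,0,0,1,-0.0615,0,0.03,0,0,0,1,-0.074,0,0.035,0,0,0,1,-0.087,0,0.0395,0,0,0,1,-0.1,0,0.0437,0,0,0,1]

```text
t: 8.85
tool_pos: [0.6076, -0.2186, 0.2537]
eef_rot: [[-0.002, 1.0, -0.001], [1.0, 0.002, 0.0], [0.0, -0.001, -1.0]]
wrist_force: [-0.9, -2.2, -11.5]
opening: 0.0149
finger_force: 40.0
```

Call:
arm_command:
  plan: [-0.013,0,0.0034,0,0,0,1,-0.0267,0,0.0063,0,0,0,1,-0.04,0,0.0088,0,0,0,1,-0.0537,0,0.0109,0,0,0,1,-0.0673,0,0.0124,0,0,0,1,-0.081,0,0.0135,0,0,0,1,-0.0927,0,0.014,0,0,0,1,-0.0927,0,0.014,0,0,0,1]

```text
t: 9.65
tool_pos: [0.5521, -0.2187, 0.2622]
eef_rot: [[-0.002, 1.0, -0.001], [1.0, 0.002, -0.0], [-0.0, -0.001, -1.0]]
wrist_force: [-0.0, -3.4, -16.7]
opening: 0.0147
finger_force: 40.0
```

Run:
```python
from h import *
np.set_printoptions(precision=4,suppress=True)
p,d=r.grab_frame("scene"); cv2.imwrite("pics/s4.png",p[100:320,90:380].repeat(2,0).repeat(2,1))
o=r.get_obs();print(o["t"],o["tool_pos"],o["wrist_force"],o["opening"])
C=cloud("scene",d).reshape(-1,3)
# back face of the driver box / rod: leg profile, panel side
s=C[(C[:,0]>.35)&(C[:,0]<.6)&(C[:,1]>-.085)&(C[:,1]<-.04)&(C[:,2]>.012)&(C[:,2]<.3)]
for lo in np.arange(.38,.6,.02):
    q=s[(s[:,0]>=lo)&(s[:,0]<lo+.02)]
    if len(q):print(len(q),q.mean(0),q[:,2].min())
```

```text
9.7 [ 0.5526 -0.2187  0.2622] [ -0.6561  -4.2501 -16.6581] 0.014900440515502909
1 [ 0.4595 -0.0657  0.0199] 0.019946181420996602
11 [ 0.4683 -0.0596  0.0262] 0.018516090201243125
7 [ 0.4891 -0.0574  0.0548] 0.03940918667792773
6 [ 0.511  -0.0576  0.0891] 0.08200202768093397
5 [ 0.5316 -0.0586  0.1282] 0.10664721666941739
105 [ 0.5508 -0.0682  0.1527] 0.13290801699502586
22 [ 0.5616 -0.0618  0.1482] 0.14057265449044423
```

View pics/s4.png

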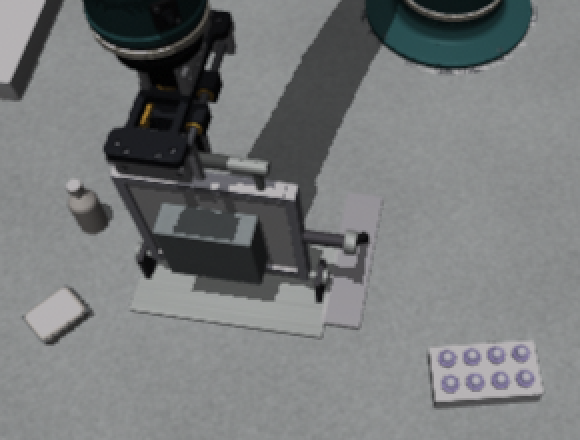

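The panel is nearly upright with the bar in the gripper (bar at (230,165)). The kickstand foot is just above the strip, and the bottle, case and foam block are undisturbed. I'll creep the last few millimetres.

Call:
arm_command:
  plan: [-0.003,0,0,0,0,0,1,-0.006,0,-0.001,0,0,0,1,-0.009,0,-0.001,0,0,0,1,-0.011,0,-0.001,0,0,0,1,-0.011,0,-0.001,0,0,0,1,-0.011,0,-0.001,0,0,0,1]

```text
t: 10.3
tool_pos: [0.5467, -0.2187, 0.2622]
eef_rot: [[-0.002, 1.0, 0.001], [1.0, 0.002, -0.001], [-0.001, 0.001, -1.0]]
wrist_force: [0.1, -4.7, -4.7]
opening: 0.0152
finger_force: 40.0
```

Call:
arm_command:
  plan: [-0.002,0,0,0,0,0,1,-0.004,0,0,0,0,0,1,-0.004,0,0,0,0,0,1,-0.004,0,0,0,0,0,1,-0.004,0,0,0,0,0,1]

```text
t: 10.8
tool_pos: [0.5443, -0.2187, 0.2622]
eef_rot: [[-0.002, 1.0, 0.001], [1.0, 0.002, -0.001], [-0.001, 0.001, -1.0]]
wrist_force: [1.0, -4.7, -4.0]
opening: 0.0146
finger_force: 40.0
```

Call:
arm_command:
  plan: [-0.002,0,0,0,0,0,1,-0.002,0,0,0,0,0,1,-0.002,0,0,0,0,0,1,-0.002,0,0,0,0,0,1]

```text
t: 11.2
tool_pos: [0.5432, -0.2187, 0.2621]
eef_rot: [[-0.002, 1.0, 0.001], [1.0, 0.002, -0.001], [-0.001, 0.001, -1.0]]
wrist_force: [1.9, -5.9, -5.4]
opening: 0.0148
finger_force: 40.0
```

Call:
arm_command:
  plan: [-0.002,0,0,0,0,0,1,-0.002,0,0,0,0,0,1,-0.002,0,0,0,0,0,1,-0.002,0,0,0,0,0,1]

```text
t: 11.6
tool_pos: [0.5422, -0.2187, 0.2622]
eef_rot: [[-0.002, 1.0, 0.001], [1.0, 0.002, -0.001], [-0.001, 0.001, -1.0]]
wrist_force: [2.2, -6.6, -5.1]
opening: 0.0151
finger_force: 40.0
```

Run:
```python
from h import *
np.set_printoptions(precision=4,suppress=True)
p,d=r.grab_frame("scene"); f=[r.get_obs()["wrist_force"]]
cv2.imwrite("pics/s5.png",p[100:320,90:380].repeat(2,0).repeat(2,1))
C=cloud("scene",d).reshape(-1,3)
# panel tilt: rear driver box face / frame back
s=C[(C[:,0]>.5)&(C[:,0]<.65)&(C[:,1]>-.26)&(C[:,1]<-.175)&(C[:,2]>.06)&(C[:,2]<.125)]
s=s[abs(s[:,0]-np.median(s[:,0]))<.01]; k=np.polyfit(s[:,2],s[:,0],1); print("box face",len(s),"tilt",np.arctan(k[0]),"x at hinge",np.polyval(k,.045)-.047)
s=C[(C[:,0]>.42)&(C[:,0]<.6)&(C[:,1]>-.3)&(C[:,1]<-.14)&(C[:,2]>.268)&(C[:,2]<.295)]
s=s[abs(s[:,1]+.2175)>.045]; print("bar",len(s),s.mean(0),s.min(0),s.max(0))
o=r.get_obs();print(o["t"],o["tool_pos"],o["wrist_force"],o["opening"])
```

```text
box face 187 tilt -0.006484672205881973 x at hinge 0.5454078586471991
bar 126 [ 0.5461 -0.1563  0.2843] [ 0.5366 -0.1725  0.2698] [ 0.5524 -0.1419  0.2909]
11.65 [ 0.5422 -0.2187  0.2621] [ 2.774  -5.6581 -5.9477] 0.014937150865764139
```

View pics/s5.png

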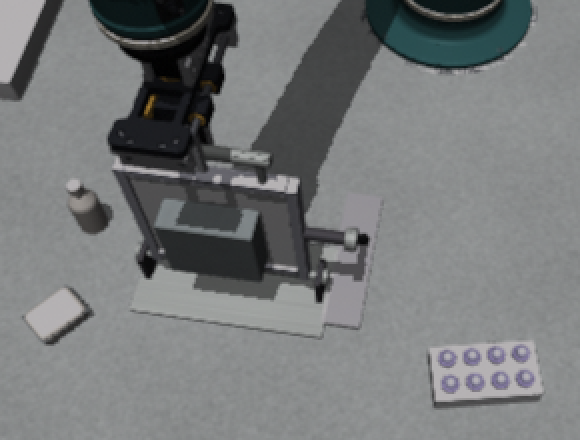

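The panel is upright (measured tilt about -0.006 rad), the foot rests on the strip with a light contact force, and the bar is held with 40 N. The loose objects are in place, so I'm handing in.

```bash
python3 -c "
from station import r
print(r.finish_job())"
```

```text
the job is handed in; nothing more can be done
None
```

I handed the job in with the kickstand flipped to its stop and the panel held upright by its bar (measured tilt about -0.006 rad, grip 40 N); in the last picture the bottle, case and foam block look unmoved.

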